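Sort out the hallway pile

TASK

Everything has been dumped in the mesh tray on the hall console. Take the pile apart from the top, one thing at a time, and put each thing in its own place: the key ring in the grey ceramic bowl, the phone screen up and centred on the white charging puck, the sunglasses case lid up and flat in the green-felt walnut tray, and the yellow torch from beside the pile level in the black two-forked torch rest. Keep the phone level while you carry it, and leave the bowl and the scanner pen where they are.

Things in the scene. Friction and masses are not known exactly. Their poses are not given: they have to be found in the camera images.
- key_ring: Key ring, top of the pile: red remote fob 58 x 32 x 13 mm (x, y, z) with a stainless ring and two keys fanned out at its +x end, one rigid piece, 70 g. Origin: centre of the fob's underside; x towards the ring, z up. Ring and keys: under 5 mm thick, from x = 29 to 90 mm, within 50 mm either side. Lift it by the fob, across its 32 mm width; the fingers have room there.
- phone: Phone, middle of the pile, within about 26 degrees of the case's length: slab 138 x 67 x 9 mm (x, y, z), aluminium edge, black screen on top, 170 g. Origin: centre of its underside; x along its length, z up out of the screen. It overhangs the case's narrow flat top to both sides at mid length, so fingertips may reach a few mm below it.
- sunglasses_case: Sunglasses case, bottom of the pile: blue hard plastic, 160 x 64 x 42 mm (x, y, z), closed. Origin: centre of its underside; x along its length, z up through the lid. Long sides upright to 30 mm, then set in to a flat top 142 x 44 mm. Either end may point either way. It starts on the floor of the mesh tray.
- torch: Torch, in the mesh tray beside the pile, about 130 mm from it centre to centre and roughly parallel: yellow, 150 mm long, body 32 mm thick, at each end a black six-sided bumper, 22 mm long, 40 mm across flats. 190 g. Origin: on its axis at mid length, 20 mm above what it lies on; x along the axis towards the lens. Either end may point either way.
- key_bowl: Grey ceramic key bowl, loose, 550 g: 152 mm across the rim, 48 mm high; flat inner floor about 90 mm across, 6 mm above its underside. Origin: centre of its underside, z up. Place of the key ring.
- charging_puck: White round charging puck, fixed to the console: 58 mm across, flat top 12 mm above the console, with a thin white lead. Origin: centre of its underside, z up. Place of the phone, which overhangs it all round and may point any way.
- felt_tray: Walnut tray lined with green felt, fixed: outside 196 x 110 mm (x, y), inside 184 x 98 mm, floor 5 mm and rim 16 mm above the console. Origin: centre of its underside; x along its length, z up. Place of the sunglasses case, laid lengthwise. Fingertips that hold the case 15 mm or more above its underside clear the rim.
- torch_rest: Black torch rest, fixed: bar 150 x 26 x 10 mm along x, a fork at each end 64 mm from the middle, 100 mm free between them for the fingers. Fork cheeks lean outwards, about 48 mm apart at the foot, 64 mm at the top, 32 mm high. Origin: centre of its underside, x along it, z up. The torch lies along x, a bumper in each fork, its axis 30 mm above the origin.
- scanner_pen: White parcel scanner pen, loose, 135 x 26 x 16 mm, lying on the console beyond the mesh tray. Origin: centre of its underside, x along its length. Leave it alone.
- mesh_tray: Steel mesh tray holding the pile and the torch, fixed: 280 x 220 mm (x, y), floor 3 mm thick, rim 28 mm high. Origin: centre of its underside. The pile and the torch lie along its y, about 65 mm either side of the middle, either one nearer the robot.
Things that resemble listed ones, but are neither listed nor needed, are in the scene too. Leave any red look-alike of the torch_rest alone.

How it is judged (in metres and radians):
At the end, for the whole second after the job is handed in: Key ring in the bowl, below the rim, fob within 60 mm of its centre; phone level, screen up on the puck within 15 mm of its centre; case flat, lid up on the felt within 22 mm of centre; torch level in both forks within 12 mm lengthwise, 10 mm sideways; all released and at rest (horizontal distance between key_ring and key_bowl below 0.06 m and z of key_ring in the frame of key_bowl between 0.003 and 0.042 m and horizontal distance between phone and charging_puck below 0.015 m and angle between phone's own z axis and vertical below 0.08 rad and z of phone in the frame of charging_puck between 0.008 and 0.016 m and horizontal distance between sunglasses_case and felt_tray below 0.022 m and angle between sunglasses_case's own z axis and vertical below 0.06 rad and z of sunglasses_case in the frame of felt_tray between 0.002 and 0.008 m and x of torch in the frame of torch_rest between -0.012 and 0.012 m and y of torch in the frame of torch_rest between -0.01 and 0.01 m and z of torch in the frame of torch_rest between 0.025 and 0.035 m and angle between the x axis of torch and the x axis of torch_rest, either way round below 0.12 rad and linear speed of each of key_ring, phone, sunglasses_case, torch below 0.02 m/s and angular speed of each of key_ring, phone, sunglasses_case, torch below 0.2 rad/s); the robot touches nothing.
It fails at once if the phone is tipped by more than about 25 degrees (angle between phone's own z axis and vertical above 0.45 rad).
It fails at once if the phone is taken away with the key ring still lying on it (distance of phone from where it was at the start of the episode above 0.06 m and horizontal distance between key_ring and phone below 0.05 m and z of key_ring in the frame of phone between 0.002 and 0.025 m).
It fails at once if the sunglasses case is taken away with the phone still lying on it (distance of sunglasses_case from where it was at the start of the episode above 0.06 m and horizontal distance between phone and sunglasses_case below 0.05 m and z of phone in the frame of sunglasses_case between 0.03 and 0.055 m).
It fails at once if the key bowl is shifted by more than 30 mm (distance of key_bowl from where it was at the start of the episode above 0.03 m).
It fails at once if the scanner pen is shifted by more than 20 mm (distance of scanner_pen from where it was at the start of the episode above 0.02 m).
It also fails if it takes over 112 s, if anything falls off the work surface, if the arm or the gripper's body presses on something with over 40 N, if the wrist force passes 120 N, or if a joint passes its speed limit or range.

ROBOT

A 6-joint arm with a two-finger parallel gripper is mounted at the origin on the work surface. World frame = base frame: x ahead of the robot, y to its left, z up, the work surface at z = 0. Lengths are in m, angles in degrees, forces in N, time in s.
With the tool pointing down it reaches from about 0.225 to 0.875 m from the base axis. Payload 3.4 kg.
Tool frame: the origin (TCP) lies midway between the tips of the shut fingers; the grasp point (between the pads) lies 19 mm behind it; z points along the fingers, y is the line along which they close (so a half turn about z gives the same grasp; the last joint's range is limited). The gripper opens to 85 mm and grips with 20 to 120 N. Pads are 22 mm wide; open, the fingers measure 114 mm over their backs; the gripper's body (76 mm by 85 mm) begins 54 mm behind the grasp point. The pads swing forward as they close: fully open they stand 13 mm farther back than shut.
Start: joints at [63.197, 15.808, 86.224, -0, 77.962, -6.933], TCP at [0.195, 0.541, 0.231] pointing down, gripper open.
Joint ranges: [-165.64, 165.64], [-43.16, 119.46], [12.63, 154.43], [-67.54, 247.53], [6.08, 155.33], [-154.97, 154.97]. Speed limits (degrees/s): [147.25, 147.25, 180, 180, 180, 180].

INTERFACE

Orientations are given as a 3x3 rotation matrix whose columns are the frame's x, y, z axes.
In Python, from rig import arm gives the robot as it stands. The module is installed in compiled form; this text tells all that it offers.
- The arm moves only by the shell command python3 -m inch 'ROWS' [FORCE]. ROWS is JSON, a list of rows, each a list of 7 numbers: the turn, a rotation vector about the tool's x, y, z in rad, then the shift along the tool's x, y, z in cm, then the finger opening in cm, from 0 to 8.54. In form: [[ax, ay, az, tx, ty, tz, fingers], ...]. A call has 1 to 10 rows; each row shifts and turns the commanded pose from where the row before left it, along the tool's axes as they then stand; what a row does not reach is not made up. A row lasts 1/8 s, in which the tool goes at most 62.5 mm and 10.7 degrees, less where a joint would pass 70% of its speed; a pose out of reach is approached as far as the arm can. A call is refused whole if a number of a shift passes 6.25 or a number of a turn 0.188, either way. A call with a gripper value outside its range is refused whole. The fingers move at their own pace and stop on an object; FORCE is the grip in N (left out, the last holds). Time passes only in rows, so rows that do not move let the fingers close. It gives the time, the measured TCP pose, the force, the opening and the grip force at its end, in the units of the state.
- arm.sense(): the state, without advancing time (a new reading comes with each control period).
- arm.get_image(name): name is "scene" or "top"; returns a dict with "color" (400x640x3 uint8, red, green, blue), "intrinsics" (3x3 intrinsics, pixels), "rvec" (rotation vector, rad) and "tvec" (3), from world to camera coordinates, as OpenCV has them. Camera axes: x right, y down, z forward; pixel columns grow to the right and rows downward; lengths in m; the calibration is good to about 2 mm. A picture is of the moment at which its call begins. There is no depth.
- arm.job_done(): hands the job in; it is judged then, once.
The state is a dict: "time_s": time; "q": joint angles; "qvel": joint speeds; "joint_torque": joint torques, N m; "eef_pos": TCP position; "orientation": TCP orientation; "wrist_force": force on the tool from outside, world axes, zero at the start; "wrist_torque": the same for the moment, N m; "width": opening from 0.0 (shut) to 1.0 (fully open); "grip_force": force on a finger pad.
Only numpy, scipy, OpenCV 4.12 (cv2) and the standard library are available. Lean on these libraries where they do the work, as an engineer would, in place of code of your own. Each camera call takes 0.05 s, during which the arm holds its last target. There are 200 camera calls.

## Working session

There is one attempt and no reset: what is moved stays moved. The work goes in short steps, Python scripts to look and compute and a shell command to move; the robot and the scene stay as the last step left them, time stands still between calls to the robot, and variables do not carry over. Pictures are saved under pics/ and viewed, at most 14 in all, crops included, and the job is handed in when it is done.

```bash
mkdir -p pics
cat > h.py <<'E'
import numpy as np, cv2, json
from rig import arm
def shot(name,fn,box=None,scale=1):
    d=arm.get_image(name); im=d["color"][:,:,::-1]
    np.savez(f"{name}.npz",K=d["intrinsics"],r=d["rvec"],t=d["tvec"],c=d["color"])
    if box: im=im[box[1]:box[3],box[0]:box[2]]
    if scale!=1: im=cv2.resize(im,None,fx=scale,fy=scale,interpolation=cv2.INTER_CUBIC)
    cv2.imwrite("pics/"+fn,im)
def crop(name,fn,box,scale):
    im=np.load(f"{name}.npz")["c"][:,:,::-1][box[1]:box[3],box[0]:box[2]]
    cv2.imwrite("pics/"+fn,cv2.resize(im,None,fx=scale,fy=scale,interpolation=cv2.INTER_CUBIC))
def w(name,u,v,z):
    d=np.load(f"{name}.npz");R=cv2.Rodrigues(d["r"])[0];t=d["t"].reshape(3)
    ray=R.T@np.linalg.solve(d["K"],[u,v,1]);C=-R.T@t
    return C+ray*(z-C[2])/ray[2]
def px(name,p):
    d=np.load(f"{name}.npz")
    return cv2.projectPoints(np.array([p],float),d["r"],d["t"],d["K"],None)[0].ravel()
E
python3 - <<'E'
from h import *
np.set_printoptions(precision=3,suppress=True)
shot("top","t0.png");shot("scene","s0.png")
for n in("top","scene"):
    d=np.load(n+".npz");R=cv2.Rodrigues(d["r"])[0];print(n,-R.T@d["t"].reshape(3),R[2],d["K"][0,0])
s=arm.sense();print(s["eef_pos"],s["orientation"],s["width"],s["time_s"])
E
```

```text
top [0.232 0.079 1.502] [ 0.209 -0.001 -0.978] 500.83210218239253
scene [1.427 0.022 0.93 ] [-0.708  0.065 -0.703] 393.55739257051766
[0.195 0.54  0.231] [[-0.94   0.34  -0.001]
 [ 0.34   0.94  -0.001]
 [ 0.    -0.002 -1.   ]] 1.0008500725883183 0.1
```

View pics/t0.png

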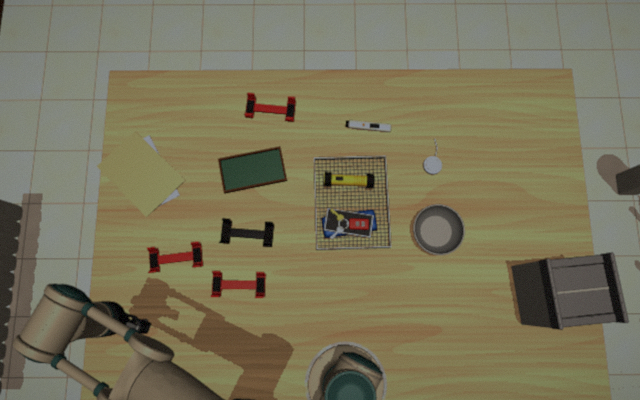

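View pics/s0.png

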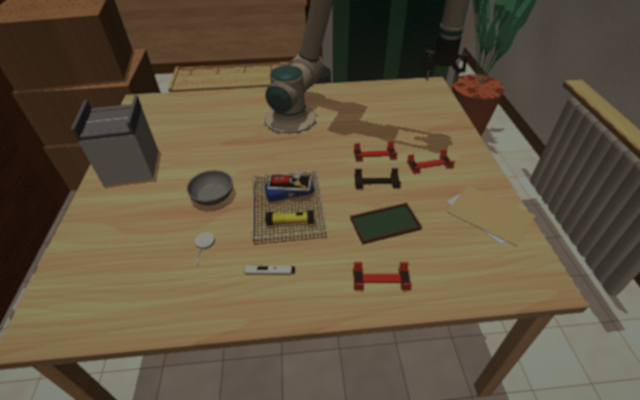

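The top view has x running up and y running left. The pile is at about (350,223), torch (349,180), bowl (438,230), puck (432,165), felt tray (253,170), black rest (247,232), and pen (368,126). I'll enlarge these areas next.

```bash
python3 -c "
from h import *
crop('top','c1.png',(305,150,401,222+32),8 if 0 else 5.7)
crop('top','c2.png',(210,140,300,250),5.4)
crop('scene','c3.png',(240,160,340,250),6)
"
```

```text
(no output)
```

View pics/c1.png

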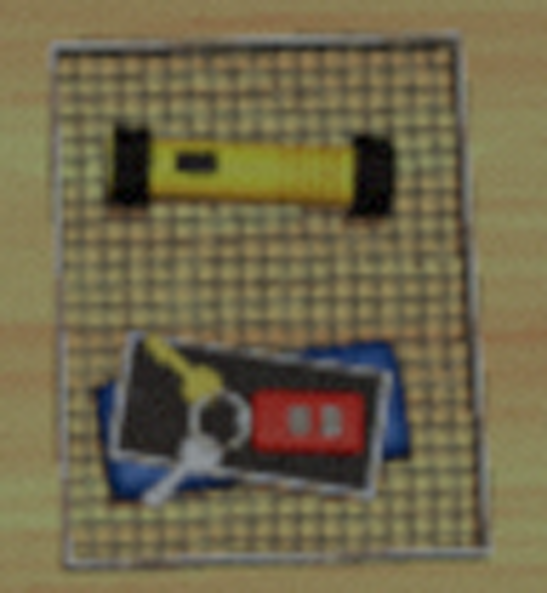

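View pics/c2.png

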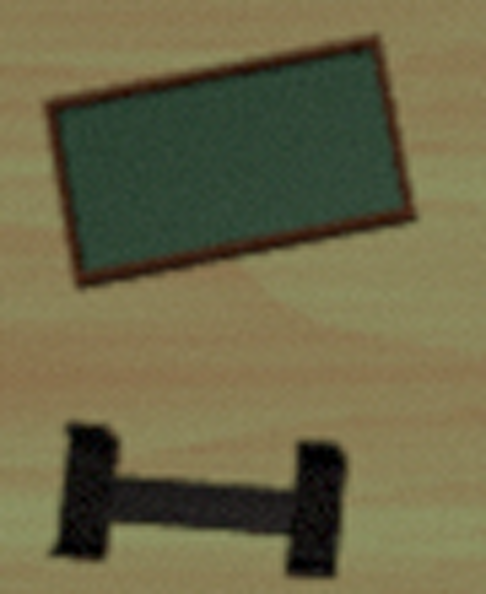

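View pics/c3.png

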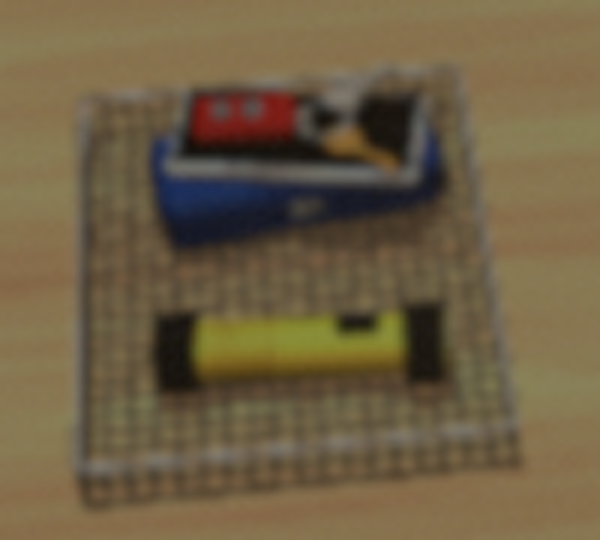

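The pile from the top is a red fob with its ring pointing to image left, then the phone tilted about 9°, then the blue case. The torch lies along y. Next I compute world poses and check them against the known sizes.

```bash
cat >> h.py <<'E'
def cw(name,org,s,pts,z):
    return np.array([w(name,org[0]+(a+.5)/s-.5,org[1]+(b+.5)/s-.5,z)[:2] for a,b in pts])
def quad(P):  # TL,TR,BR,BL -> centre, sides, yaw of TL-TR side
    d=(P[1]-P[0]+P[2]-P[3])/2; e=(P[3]-P[0]+P[2]-P[1])/2
    return P.mean(0).round(4),np.linalg.norm(d).round(4),np.linalg.norm(e).round(4),np.degrees(np.arctan2(d[1],d[0])).round(1)%180
def plan(x,y,z,yaw):  # yaw of tool y axis, deg (mod 180)
    from scipy.spatial.transform import Rotation as Ro
    s=arm.sense();R=np.array(s["orientation"]);p=np.array(s["eef_pos"])
    best=None
    for k in(0,180):
        a=np.radians(yaw+k);Y=np.array([np.cos(a),np.sin(a),0]);Z=np.array([0,0,-1.]);T=np.c_[np.cross(Y,Z),Y,Z]
        v=Ro.from_matrix(R.T@T).as_rotvec()
        if best is None or np.linalg.norm(v)<np.linalg.norm(best[0]):best=(v,T)
    v,T=best;q=np.array(s["q"])
    print("turn",v.round(3),"then shift cm",(T.T@(np.array([x,y,z])-p)*100).round(2),"| pos",p.round(4),"j1,j6",q[[0,5]].round(0),"grip",np.round(s["grip_force"],1),"w",np.round(s["width"],3),"F",np.round(s["wrist_force"],1),"t",round(s["time_s"],2))
E
python3 - <<'E'
from h import *
o=(305,150);s=5.7
print("fob",quad(cw("top",o,s,[(254,390),(364,390),(362,453),(252,453)],.067)))
print("phone",quad(cw("top",o,s,[(132,334),(391,376),(371,496),(112,456)],.054)))
print("case~",quad(cw("top",o,s,[(98,388),(395,345),(408,455),(112,500)],.033)))
t=cw("top",o,s,[(111,166),(392,176)],.023);print("torch",t.mean(0),np.linalg.norm(t[1]-t[0]),np.degrees(np.arctan2(*(t[1]-t[0])[::-1])))
print("mesh",quad(cw("top",o,s,[(54,45),(458,37),(488,552),(68,563)],.028)))
o=(210,140);s=5.4
print("felt",quad(cw("top",o,s,[(48,103),(378,37),(413,217),(80,287)],.016)))
b=cw("top",o,s,[(112,500),(295,512)],.01);print("bar",b.mean(0),np.linalg.norm(b[1]-b[0]),np.degrees(np.arctan2(*(b[1]-b[0])[::-1])))
f=cw("top",o,s,[(67,425),(345,445),(335,577),(55,557)],.032);print("forks",quad(f))
im=np.load("top.npz")["c"].astype(int)
m=((im.min(2)>100)).astype(np.uint8);m[:, :405]=0;m[:,460:]=0;m[:140]=0;m[190:]=0
m=cv2.morphologyEx(m,cv2.MORPH_OPEN,np.ones((5,5),np.uint8));M=cv2.moments(m,True);c=(M['m10']/M['m00'],M['m01']/M['m00'])
print("puck",c,w("top",*c,.012),"diam",2*np.sqrt(M['m00']/np.pi))
print("bowl rim c",w("top",438.5,229.5,.048),[w("top",u,229.5,.048)[1].round(4) for u in(413,464)])
crop('top','c4.png',(402,140,476,262),4.8)
E
```

```text
fob (array([ 0.4513, -0.0422]), np.float64(0.0559), np.float64(0.0323), np.float64(89.7))
phone (array([ 0.4566, -0.0143]), np.float64(0.1342), np.float64(0.0636), np.float64(80.6))
case~ (array([ 0.4565, -0.0167]), np.float64(0.1561), np.float64(0.0586), np.float64(98.2))
torch [ 0.59299752 -0.01870712] 0.14986408473472013 -92.35595343824387
mesh (array([ 0.525 , -0.0253]), np.float64(0.217), np.float64(0.2772), np.float64(91.1))
felt (array([0.6286, 0.2763]), np.float64(0.1914), np.float64(0.1091), np.float64(101.8))
bar [0.43193349 0.28733629] 0.1019716774623778 -94.02432036284218
forks (array([0.4319, 0.286 ]), np.float64(0.1533), np.float64(0.0727), np.float64(85.6))
puck (432.5730337078652, 164.40823970037454) [ 0.64265358 -0.27879184  0.012     ] diam 18.437867513470433
bowl rim c [ 0.43549279 -0.27706873  0.048     ] [np.float64(-0.2025), np.float64(-0.3517)]
```

View pics/c4.png

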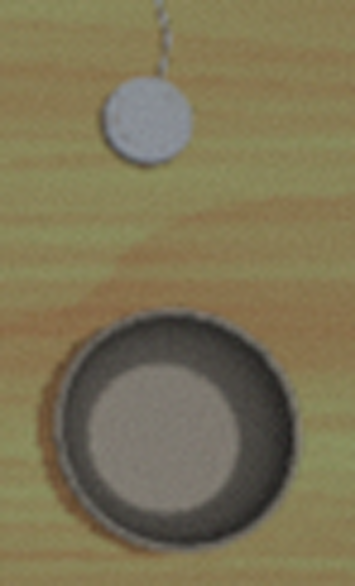

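```bash
python3 -c "
from h import *
plan(.451,-.042,.14,-0.3)"
```

```text
turn [-2.000e-03  1.000e-03  1.229e+00] then shift cm [-58.1   25.88   9.05] | pos [0.1952 0.5403 0.2305] j1,j6 [63. -7.] grip 0.0 w 1.001 F [-0.5 -0.1 -0.5] t 0.1
```

```bash
python3 -m inch '[[0,0,0.1756,0,0,0,6],[0,0,0.1756,0,0,0,6],[0,0,0.1756,0,0,0,6],[0,0,0.1756,0,0,0,6],[0,0,0.1756,0,0,0,6],[0,0,0.1756,0,0,0,6],[0,0,0.1756,0,0,0,6],[0,0,0,-4.5,2,0.5,6],[0,0,0,-4.5,2,0.5,6],[0,0,0,-4.5,2,0.5,6]]' 40
python3 -m inch '[[0,0,0,-4.5,2,0.5,6],[0,0,0,-4.5,2,0.5,6],[0,0,0,-4.5,2,0.5,6],[0,0,0,-4.5,2,0.5,6],[0,0,0,-4.5,2,0.5,6],[0,0,0,-4.5,2,0.5,6],[0,0,0,-4.5,2,0.5,6],[0,0,0,-4.5,2,0.5,6]]'
python3 -c "
from h import *
plan(.451,-.042,.14,-0.3)"
```

```text
time_s: 1.35
eef_pos: [0.2549, 0.404, 0.2157]
orientation: [[0.004, 1.0, -0.0], [1.0, -0.004, -0.001], [-0.001, -0.0, -1.0]]
wrist_force: [0.9, 0.3, 0.2]
width: 0.701
grip_force: 0.0
time_s: 2.35
eef_pos: [0.4131, 0.0431, 0.176]
orientation: [[0.005, 1.0, 0.0], [1.0, -0.005, 0.0], [0.0, 0.0, -1.0]]
wrist_force: [0.3, 1.1, 0.2]
width: 0.702
grip_force: 0.0
turn [ 0. -0. -0.] then shift cm [-8.49  3.83  3.6 ] | pos [0.4131 0.0431 0.176 ] j1,j6 [-4. -3.] grip 0.0 w 0.702 F [0.3 1.1 0.2] t 2.35
```

```bash
python3 -m inch '[[0,0,0,-4.25,1.9,1.8,6],[0,0,0,-4.25,1.9,1.8,6],[0,0,0,0,0,0,6],[0,0,0,0,0,0,6]]' 
python3 -c "
from h import *
plan(.451,-.042,.055,-0.3)
shot('scene','s1.png',(220,120,340,240),5)"
```

```text
time_s: 2.85
eef_pos: [0.4498, -0.0402, 0.14]
orientation: [[0.006, 1.0, -0.001], [1.0, -0.006, 0.001], [0.001, -0.001, -1.0]]
wrist_force: [-0.4, 0.2, -0.6]
width: 0.704
grip_force: 0.0
turn [-0.001 -0.001 -0.001] then shift cm [-0.18  0.12  8.5 ] | pos [ 0.4498 -0.0402  0.14  ] j1,j6 [-14. -14.] grip 0.0 w 0.704 F [-0.4  0.2 -0.6] t 2.85
```

View pics/s1.png

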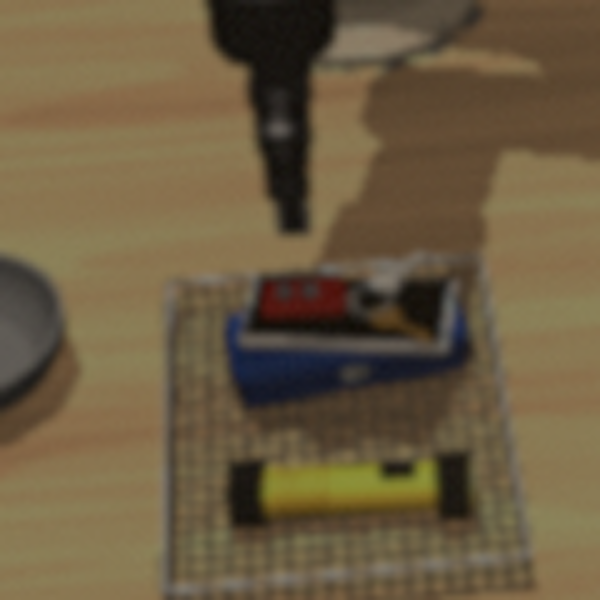

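The front finger's tip ends at scene pixel (278.4,166.4). I'll use it to gauge how far back the tips stand at 6 cm opening, then descend.

```bash
python3 -c "
from h import *
for x in(.475,.48,.485,.49,.495):
  for z in(.14,.148,.155): print(x,z,px('scene',(x,-.0402,z)).round(1))
"
python3 -m inch '[[0,0,0,-0.1,0.1,2.5,6],[0,0,0,-0.1,0.0,2.5,6],[0,0,0,0,0,1.5,6],[0,0,0,0,0,1.0,6],[0,0,0,0,0,0.7,6],[0,0,0,0,0,0.3,6],[0,0,0,0,0,0,6]]'
```

```text
0.475 0.14 [277.9 165.9]
0.475 0.148 [277.7 164. ]
0.475 0.155 [277.5 162.2]
0.48 0.14 [278. 167.]
0.48 0.148 [277.7 165. ]
0.48 0.155 [277.5 163.2]
0.485 0.14 [278. 168.]
0.485 0.148 [277.7 166. ]
0.485 0.155 [277.5 164.3]
0.49 0.14 [278.  169.1]
0.49 0.148 [277.8 167.1]
0.49 0.155 [277.5 165.3]
0.495 0.14 [278.  170.1]
0.495 0.148 [277.8 168.1]
0.495 0.155 [277.6 166.4]
time_s: 3.78
eef_pos: [0.4516, -0.0425, 0.0555]
orientation: [[0.005, 1.0, 0.0], [1.0, -0.005, -0.0], [-0.0, 0.0, -1.0]]
wrist_force: [-0.4, -0.4, 0.1]
width: 0.704
grip_force: 0.0
```

```bash
python3 -m inch '[[0,0,0,0,0,0,4.5],[0,0,0,0,0,0,2.5],[0,0,0,0,0,0,2.5],[0,0,0,0,0,0,2.5],[0,0,0,0,0,0,2.5],[0,0,0,0,0,0,2.5]]' 40
python3 -m inch '[[0,0,0,0,0,-0.5,2.5],[0,0,0,0,0,-1.5,2.5],[0,0,0,0,0,-3,2.5],[0,0,0,0,0,-3,2.5],[0,0,0,0,0,0,2.5]]'
python3 -c "
from h import *
plan(.435,-.297,.14,-0.3)
shot('scene','s2.png',(220,120,340,240),5)"
```

```text
time_s: 4.53
eef_pos: [0.4518, -0.0427, 0.0558]
orientation: [[0.005, 1.0, 0.001], [1.0, -0.005, -0.0], [-0.0, 0.001, -1.0]]
wrist_force: [-0.5, 0.1, 5.6]
width: 0.364
grip_force: 40.6
time_s: 5.15
eef_pos: [0.4531, -0.0429, 0.1372]
orientation: [[0.005, 1.0, 0.005], [1.0, -0.005, -0.001], [-0.001, 0.005, -1.0]]
wrist_force: [-0.3, 0.1, -0.2]
width: 0.368
grip_force: 40.0
turn [0.005 0.001 0.   ] then shift cm [-25.42  -1.67  -0.28] | pos [ 0.4531 -0.0429  0.1372] j1,j6 [-14. -14.] grip 40.0 w 0.368 F [-0.3  0.1 -0.2] t 5.15
```

View pics/s2.png

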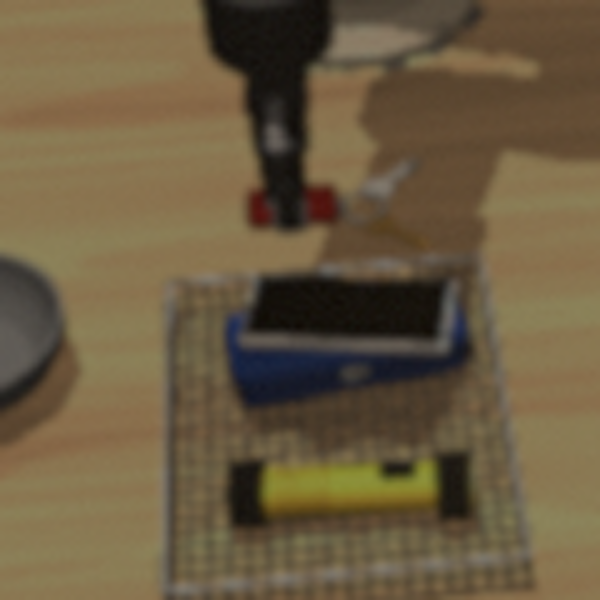

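The phone is undisturbed and the key ring is lifted, held by the fob. I'll carry it over the bowl.

```bash
python3 -m inch '[[0.0025,0,0,-2.5,-0.2,-0.1,2.5],[0.0025,0,0,-5,-0.3,-0.1,2.5],[0,0,0,-5.2,-0.4,0,2.5],[0,0,0,-5.2,-0.4,0,2.5],[0,0,0,-5.2,-0.4,0,2.5],[0,0,0,-2.5,0,0,2.5],[0,0,0,0,0,2,2.5],[0,0,0,0,0,0,2.5]]'
python3 -c "
from h import *
plan(.4355,-.302,.035,-0.3)
shot('scene','s2b.png')"
```

```text
time_s: 6.2
eef_pos: [0.4314, -0.2967, 0.115]
orientation: [[0.006, 1.0, -0.009], [1.0, -0.006, 0.005], [0.005, -0.009, -1.0]]
wrist_force: [-0.6, -0.3, -0.4]
width: 0.357
grip_force: 39.9
turn [-0.009 -0.005 -0.   ] then shift cm [-0.53  0.42  8.  ] | pos [ 0.4314 -0.2967  0.115 ] j1,j6 [-42. -42.] grip 39.9 w 0.357 F [-0.6 -0.3 -0.4] t 6.2
```

```bash
python3 -m inch '[[-0.004,-0.002,0,-0.5,0.4,2,2.5],[-0.004,-0.002,0,0,0,2.5,2.5],[0,0,0,0,0,2,2.5],[0,0,0,0,0,1,2.5],[0,0,0,0,0,0.5,2.5],[0,0,0,0,0,0,2.5],[0,0,0,0,0,0,4.4],[0,0,0,0,0,0,4.4],[0,0,0,0,0,0,4.4]]'
python3 -m inch '[[0,0,0,0,0,-2,4.4],[0,0,0,0,0,-4,4.4],[0,0,0,0,0,-4,4.4],[0,0,0,0,0,-2,7.8],[0,0,0,0,0,0,7.8]]'
python3 -c "
from h import *
plan(.4566,-.0143,.15,80.6-90)
shot('scene','s3.png',(170,110,330,230),5)"
```

```text
time_s: 7.38
eef_pos: [0.437, -0.3037, 0.0374]
orientation: [[0.005, 1.0, 0.003], [1.0, -0.005, -0.004], [-0.004, 0.003, -1.0]]
wrist_force: [-0.0, 0.0, 0.1]
width: 0.516
grip_force: 0.0
time_s: 8.0
eef_pos: [0.4375, -0.3039, 0.1589]
orientation: [[0.005, 1.0, 0.006], [1.0, -0.005, -0.007], [-0.007, 0.006, -1.0]]
wrist_force: [0.6, 0.1, 0.2]
width: 0.905
grip_force: 0.0
turn [0.007 0.006 0.159] then shift cm [28.89 -2.84  0.89] | pos [ 0.4375 -0.3039  0.1589] j1,j6 [-42. -42.] grip 0.0 w 0.905 F [0.6 0.1 0.2] t 8.0
```

View pics/s3.png

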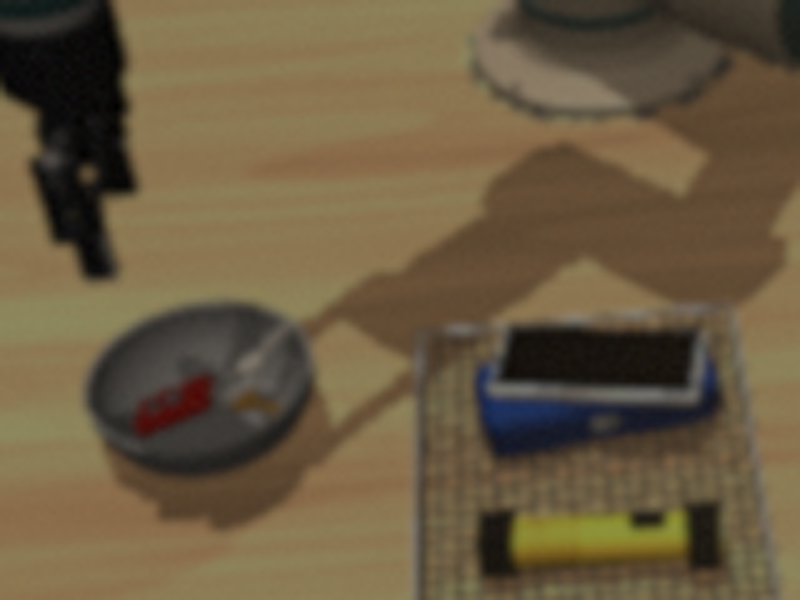

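The key ring lies in the bowl, with the fob at about crop pixel (175,405), and the bowl hasn't moved. Next is the phone.

```bash
python3 -m inch '[[0.007,0.006,0.159,0,0,0,8.4],[0,0,0,4.8,-0.47,0.1,8.4],[0,0,0,4.8,-0.47,0.1,8.4],[0,0,0,4.8,-0.47,0.1,8.4],[0,0,0,4.8,-0.47,0.1,8.4],[0,0,0,4.8,-0.47,0.2,8.4],[0,0,0,4.8,-0.47,0.2,8.4],[0,0,0,0,0,0,8.4],[0,0,0,0,0,0,8.4]]'
python3 -c "
from h import *
shot('top','t4.png',(305,150,401,254),5.7)
plan(.4566,-.0143,.033,80.6-90)"
```

```text
time_s: 9.18
eef_pos: [0.4553, -0.0146, 0.149]
orientation: [[0.163, 0.987, -0.005], [0.987, -0.163, 0.002], [0.001, -0.006, -1.0]]
wrist_force: [0.7, -0.8, 0.2]
width: 0.983
grip_force: 0.0
turn [-0.005 -0.001 -0.   ] then shift cm [ 0.1   0.1  11.62] | pos [ 0.4555 -0.0151  0.1492] j1,j6 [-11.  -1.] grip 0.0 w 0.985 F [-0.4  0.5 -0.7] t 9.22
```

```bash
python3 -m inch '[[-0.005,0,0,0.1,0.1,2,8.4],[0,0,0,0,0,3,8.4],[0,0,0,0,0,2.5,8.4],[0,0,0,0,0,1.5,8.4],[0,0,0,0,0,1,8.4],[0,0,0,0,0,0.6,8.4],[0,0,0,0,0,0.5,8.4],[0,0,0,0,0,0.4,8.4],[0,0,0,0,0,0,8.4],[0,0,0,0,0,0,8.4]]'
python3 -c "
from h import *
shot('scene','s5.png',(240,130,320,210),7)
plan(.4566,-.0143,.033,80.6-90)"
```

```text
time_s: 10.48
eef_pos: [0.4573, -0.0133, 0.0353]
orientation: [[0.163, 0.987, 0.002], [0.987, -0.163, 0.002], [0.002, 0.002, -1.0]]
wrist_force: [0.4, 0.5, -0.1]
width: 0.987
grip_force: 0.0
turn [ 0.002 -0.002  0.   ] then shift cm [-0.11 -0.05  0.23] | pos [ 0.4573 -0.0133  0.0353] j1,j6 [-10.  -1.] grip 0.0 w 0.983 F [0.5 0.1 0.2] t 10.53
```

View pics/s5.png

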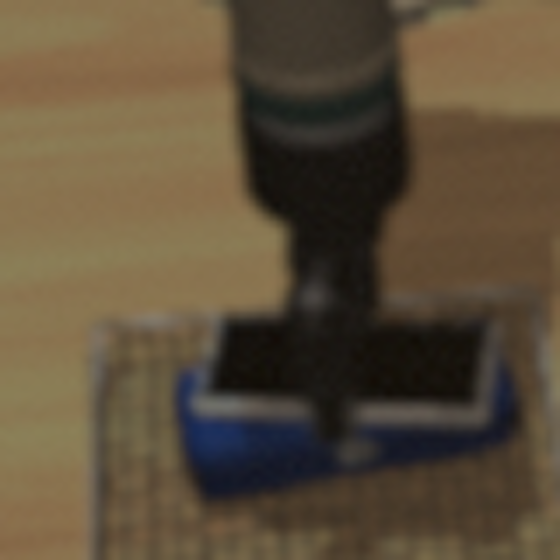

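The near finger stands clear in front of the phone's edge, with its tip at crop pixel (333,437). I'll close now.

```bash
python3 -m inch '[[0,0,0,-0.1,0,0.15,8.4],[0,0,0,0,0,0,7.6],[0,0,0,0,0,0,7.1],[0,0,0,0,0,0,6.6],[0,0,0,0,0,0,6.2],[0,0,0,0,0,0,6.2],[0,0,0,0,0,0,6.2],[0,0,0,0,0,0,6.2]]' 50
python3 -m inch '[[0,0,0,0,0,-0.3,6.2],[0,0,0,0,0,-0.7,6.2],[0,0,0,0,0,-2,6.2],[0,0,0,0,0,-3,6.2],[0,0,0,0,0,-2,6.2],[0,0,0,0,0,-1,6.2],[0,0,0,0,0,0,6.2]]'
python3 -c "
from h import *
shot('scene','s6.png',(230,120,330,210),6.5)
plan(.6427,-.2788,.125,80.6-90)"
```

```text
time_s: 11.52
eef_pos: [0.4562, -0.0142, 0.0339]
orientation: [[0.163, 0.987, 0.0], [0.987, -0.163, 0.002], [0.002, 0.0, -1.0]]
wrist_force: [-3.0, 0.5, 6.0]
width: 0.77
grip_force: 54.4
time_s: 12.4
eef_pos: [0.4571, -0.0146, 0.124]
orientation: [[0.163, 0.987, 0.003], [0.987, -0.163, 0.002], [0.002, 0.003, -1.0]]
wrist_force: [-0.2, -0.1, -1.6]
width: 0.771
grip_force: 56.2
turn [ 0.001 -0.002 -0.   ] then shift cm [-23.04  22.69  -0.17] | pos [ 0.4565 -0.0145  0.1233] j1,j6 [-11.  -1.] grip 56.2 w 0.766 F [ 0.2  0.2 -1.9] t 12.45
```

View pics/s6.png

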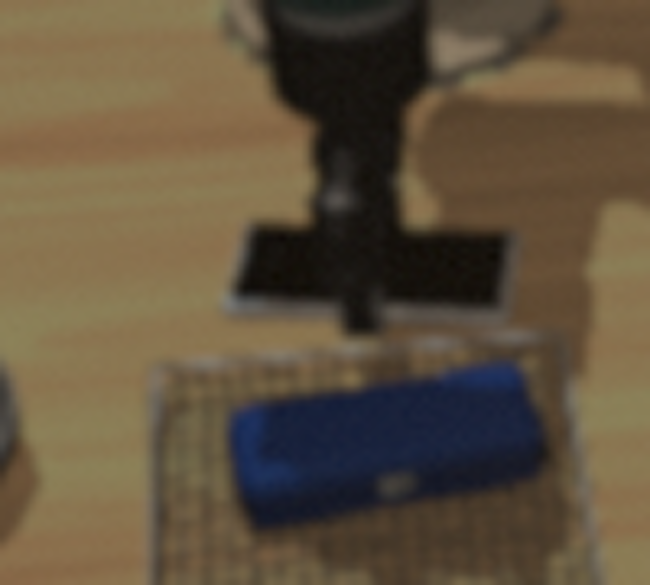

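The phone is lifted level and the case is left alone. The near edge corners are at crop pixels (228,302) and (508,315). I'll check the centring of the grip from those.

```bash
python3 -c "
from h import *
for z in (.138,.143):
  P=cw('scene',(230,120),6.5,[(247,226),(515,233),(508,313),(226,302)],z);print(P.round(4).tolist(),quad(P))
"
```

```text
[[0.4108, -0.073], [0.4307, 0.0591], [0.4912, 0.0516], [0.4685, -0.0827]] (array([ 0.4503, -0.0112]), np.float64(0.1349), np.float64(0.0597), np.float64(80.9))
[[0.4172, -0.0724], [0.437, 0.0588], [0.4972, 0.0514], [0.4746, -0.082]] (array([ 0.4565, -0.011 ]), np.float64(0.134), np.float64(0.0594), np.float64(80.9))
```

```bash
python3 -m inch '[[0,0,0,-1.3,1.2,0,6.2],[0,0,0,-2.5,2.5,0,6.2],[0,0,0,-3.3,3.2,0,6.2],[0,0,0,-3.3,3.2,0,6.2],[0,0,0,-3.3,3.2,0,6.2],[0,0,0,-3.3,3.2,0,6.2],[0,0,0,-2.9,3.2,0,6.2],[0,0,0,-2,1.7,0,6.2],[0,0,0,-1.1,1,0,6.2],[0,0,0,0,0,0,6.2]]'
python3 -c "
from h import *
plan(.6427,-.281,.001,80.6-90)"
```

```text
time_s: 13.7
eef_pos: [0.64, -0.279, 0.122]
orientation: [[0.165, 0.986, 0.0], [0.986, -0.165, 0.003], [0.003, -0.0, -1.0]]
wrist_force: [-0.7, 0.2, -1.8]
width: 0.767
grip_force: 56.1
turn [-0.    -0.003 -0.001] then shift cm [-0.15  0.3  12.1 ] | pos [ 0.64  -0.279  0.122] j1,j6 [-29. -20.] grip 56.1 w 0.767 F [-0.7  0.2 -1.8] t 13.7
```

```bash
python3 -m inch '[[0,-0.002,0,-0.15,0.25,1,6.2],[0,0,0,0,0,2.5,6.2],[0,0,0,0,0,3,6.2],[0,0,0,0,0,2.5,6.2],[0,0,0,0,0,1.5,6.2],[0,0,0,0,0,0.8,6.2],[0,0,0,0,0,0.4,6.2],[0,0,0,0,0,0,6.2],[0,0,0,0,0,0,6.2]]'
python3 -c "
from h import *
plan(.6427,-.281,.001,80.6-90)"
```

```text
time_s: 14.82
eef_pos: [0.643, -0.2803, 0.0072]
orientation: [[0.164, 0.987, 0.003], [0.987, -0.164, -0.001], [-0.0, 0.003, -1.0]]
wrist_force: [0.1, -0.2, -1.8]
width: 0.771
grip_force: 56.1
turn [ 0.003  0.    -0.   ] then shift cm [-0.08 -0.02  0.62] | pos [ 0.643  -0.2803  0.0072] j1,j6 [-29. -20.] grip 56.1 w 0.771 F [ 0.1 -0.2 -1.8] t 14.82
```

```bash
python3 -m inch '[[0,0,0,0,0,0.25,6.2],[0,0,0,0,0,0.15,6.2],[0,0,0,0,0,0.1,6.2],[0,0,0,0,0,0,6.2]]'
python3 -m inch '[[0,0,0,0,0,0.1,6.2],[0,0,0,0,0,0,6.2]]'
```

```text
time_s: 15.32
eef_pos: [0.6424, -0.2799, 0.0011]
orientation: [[0.163, 0.987, 0.001], [0.987, -0.163, -0.0], [0.0, 0.001, -1.0]]
wrist_force: [-1.3, 0.0, -1.8]
width: 0.767
grip_force: 56.2
time_s: 15.58
eef_pos: [0.6426, -0.2799, 0.001]
orientation: [[0.163, 0.987, 0.001], [0.987, -0.163, -0.0], [-0.0, 0.001, -1.0]]
wrist_force: [-1.4, -0.2, 3.7]
width: 0.769
grip_force: 56.7
```

It's on the puck: the vertical force rose by about 5 N. I'll release and back out.

```bash
python3 -m inch '[[0,0,0,0,0,0,7.2],[0,0,0,0,0,0,8.4],[0,0,0,0,0,0,8.4],[0,0,0,0,0,0,8.4],[0,0,0,0,0,-1,8.4],[0,0,0,0,0,-3,8.4],[0,0,0,0,0,-5,8.4],[0,0,0,0,0,-4,8.4],[0,0,0,0,0,0,8.4]]'
python3 - <<'E'
from h import *
plan(.593,-.0187,.12,-2.4)
shot("top","t7.png")
im=np.load("top.npz")["c"].astype(int);r,g,b=im[...,0],im[...,1],im[...,2]
def rect(m,box,z,n):
    k=np.zeros(m.shape,np.uint8);x0,y0,x1,y1=box;k[y0:y1,x0:x1]=m[y0:y1,x0:x1]
    cs=cv2.findContours(k,0,2)[0];c=max(cs,key=cv2.contourArea);q=cv2.boxPoints(cv2.minAreaRect(c));P=np.array([w("top",*p,z)[:2] for p in q])
    print(n,q.round(0).tolist(),quad(P))
rect((b>r+15),(310,190,395,250),.036,"case")
crop('top','c7.png',(305,130,475,254),4.7)
E
```

```text
time_s: 16.7
eef_pos: [0.6449, -0.2813, 0.1358]
orientation: [[0.163, 0.987, 0.01], [0.987, -0.163, -0.005], [-0.003, 0.01, -1.0]]
wrist_force: [0.1, 0.0, -0.8]
width: 0.984
grip_force: 0.0
turn [ 0.01   0.004 -0.122] then shift cm [26.02 -6.28  1.58] | pos [ 0.6449 -0.2813  0.1358] j1,j6 [-29. -20.] grip 0.0 w 0.984 F [ 0.1  0.  -0.8] t 16.7
case [[330.0, 208.0], [331.0, 206.0], [332.0, 207.0], [330.0, 208.0]] (array([0.5061, 0.0378]), np.float64(0.0064), np.float64(0.0021), np.float64(135.1))
```

View pics/c7.png

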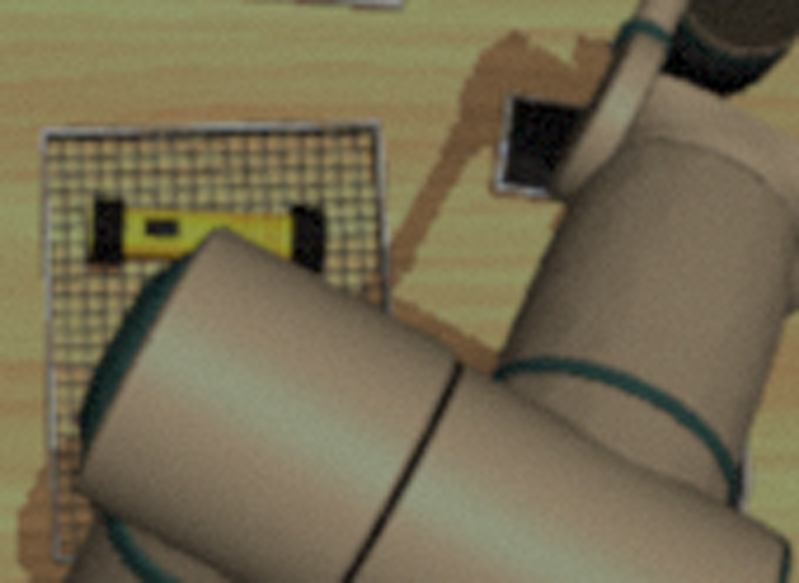

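The torch is in view, with its ends at crop pixels (92,231) and (322,240). The phone's left edge runs from (510,97) to (498,190). The arm hides the rest. I'll check the phone from those corners and move to the torch.

```bash
python3 -c "
from h import *
P=cw('top',(305,130),4.7,[(509,96),(497,191)],.021);e=P[1]-P[0];L=np.linalg.norm(e);n=np.array([-e[1],e[0]])/L
if n[1]>0:n=-n
print('phone',L,P.mean(0)+n*.069)
t=cw('top',(305,130),4.7,[(92,231),(323,240)],.023);print(t.mean(0),np.linalg.norm(t[1]-t[0]),np.degrees(np.arctan2(*(t[1]-t[0])[::-1])))
"
python3 -m inch '[[0.01,0.004,-0.122,0,0,0,5.5],[0,0,0,5.2,-1.25,0.3,5.5],[0,0,0,5.2,-1.25,0.3,5.5],[0,0,0,5.2,-1.25,0.3,5.5],[0,0,0,5.2,-1.25,0.3,5.5],[0,0,0,5.2,-1.25,0.3,5.5],[0,0,0,0,0,0,5.5],[0,0,0,0,0,0,5.5]]'
python3 -c "
from h import *
plan(.593,-.0187,.008,-2.4)"
```

```text
phone 0.06520592846809115 [ 0.64288202 -0.28115413]
[ 0.59260609 -0.01883383] 0.14941506057016998 -92.55464831723391
time_s: 17.75
eef_pos: [0.5904, -0.0176, 0.1162]
orientation: [[0.041, 0.999, -0.01], [0.999, -0.041, 0.004], [0.004, -0.01, -1.0]]
wrist_force: [0.6, -0.0, -0.1]
width: 0.643
grip_force: 0.0
turn [-0.01  -0.004  0.001] then shift cm [-0.1   0.27 10.82] | pos [ 0.5904 -0.0176  0.1162] j1,j6 [-9. -6.] grip 0.0 w 0.643 F [ 0.6 -0.  -0.1] t 17.75
```

```bash
python3 -m inch '[[-0.01,-0.004,0,-0.1,0.25,2,5.5],[0,0,0,0,0,3,5.5],[0,0,0,0,0,2.5,5.5],[0,0,0,0,0,1.5,5.5],[0,0,0,0,0,1,5.5],[0,0,0,0,0,0.5,5.5],[0,0,0,0,0,0,5.5],[0,0,0,0,0,0,5.5]]'
python3 -c "
from h import *
plan(.593,-.0187,.010,-2.4)"
python3 -m inch '[[0,0,0,0,0,0,4],[0,0,0,0,0,0,2.5],[0,0,0,0,0,0,2.5],[0,0,0,0,0,0,2.5],[0,0,0,0,0,0,2.5],[0,0,0,0,0,0,2.5]]' 50
```

```text
time_s: 18.75
eef_pos: [0.5938, -0.0184, 0.0127]
orientation: [[0.042, 0.999, 0.003], [0.999, -0.042, 0.0], [0.0, 0.003, -1.0]]
wrist_force: [-0.3, -0.2, -0.2]
width: 0.642
grip_force: 0.0
turn [ 0.003 -0.    -0.   ] then shift cm [-0.03 -0.07  0.27] | pos [ 0.5938 -0.0184  0.0127] j1,j6 [-9. -6.] grip 0.0 w 0.642 F [-0.3 -0.2 -0.2] t 18.75
time_s: 19.5
eef_pos: [0.593, -0.0183, 0.0126]
orientation: [[0.042, 0.999, 0.001], [0.999, -0.042, 0.0], [0.001, 0.001, -1.0]]
wrist_force: [-2.5, -0.1, 6.1]
width: 0.342
grip_force: 50.9
```

```bash
python3 -m inch '[[0,0,0,0,0,-0.5,2.5],[0,0,0,0,0,-2,2.5],[0,0,0,0,0,-3.5,2.5],[0,0,0,0,0,-3,2.5],[0,0,0,0,0,-1,2.5],[0,0,0,0,0,0,2.5]]'
python3 -c "
from h import *
plan(.432,.286,.08,-4.3)"
```

```text
time_s: 20.25
eef_pos: [0.5931, -0.0185, 0.112]
orientation: [[0.042, 0.999, 0.002], [0.999, -0.042, 0.0], [0.0, 0.002, -1.0]]
wrist_force: [0.1, -0.5, -2.1]
width: 0.339
grip_force: 50.1
turn [ 0.002 -0.     0.033] then shift cm [ 29.15 -18.35   3.2 ] | pos [ 0.5931 -0.0185  0.112 ] j1,j6 [-9. -6.] grip 50.1 w 0.339 F [ 0.1 -0.5 -2.1] t 20.25
```

```bash
python3 -m inch '[[0.002,0,0.033,0,0,0,2.5],[0,0,0,2,-1.2,0,2.5],[0,0,0,4.5,-2.9,0,2.5],[0,0,0,4.7,-2.9,0.5,2.5],[0,0,0,4.7,-2.9,0.5,2.5],[0,0,0,4.7,-2.9,0.5,2.5],[0,0,0,4.5,-2.9,0.5,2.5],[0,0,0,3,-1.9,0.2,2.5],[0,0,0,1,-0.7,0.2,2.5],[0,0,0,0,0,0,2.5]]'
python3 -m inch '[[0,0,0,0,0,0,2.5]]'
python3 - <<'E'
from h import *
plan(.432,.286,.0205,-4.3)
shot("top","t8.png")
im=np.load("top.npz")["c"].astype(int);r,g,b=im[...,0],im[...,1],im[...,2]
m=((b>r+12)&(b>g)).astype(np.uint8);k=np.zeros_like(m);k[190:250,310:395]=m[190:250,310:395]
k=cv2.morphologyEx(k,cv2.MORPH_CLOSE,np.ones((3,3),np.uint8));c=max(cv2.findContours(k,0,2)[0],key=cv2.contourArea)
q=cv2.boxPoints(cv2.minAreaRect(c));P=np.array([w("top",*p,.033)[:2] for p in q]);print(cv2.contourArea(c),q.round(0).tolist(),quad(P))
h=np.hstack([cv2.resize(im[120:260,210:310][:,:,::-1].astype(np.uint8),None,fx=4,fy=4,interpolation=2),cv2.resize(im[120:260,305:405][:,:,::-1].astype(np.uint8),None,fx=4,fy=4,interpolation=2)])
cv2.imwrite("pics/c8.png",h)
E
```

```text
time_s: 21.5
eef_pos: [0.4312, 0.2858, 0.0877]
orientation: [[0.073, 0.997, -0.002], [0.997, -0.073, -0.0], [-0.001, -0.002, -1.0]]
wrist_force: [0.3, 0.3, -2.0]
width: 0.34
grip_force: 50.0
time_s: 21.62
eef_pos: [0.4327, 0.2847, 0.0881]
orientation: [[0.076, 0.997, -0.0], [0.997, -0.076, -0.0], [-0.0, -0.0, -1.0]]
wrist_force: [0.4, -0.2, -2.6]
width: 0.342
grip_force: 50.0
turn [-0.     0.    -0.001] then shift cm [ 0.12 -0.08  6.76] | pos [0.4327 0.2847 0.0881] j1,j6 [26. 30.] grip 50.0 w 0.342 F [ 0.4 -0.2 -2.6] t 21.62
1046.5 [[321.0, 217.0], [374.0, 209.0], [377.0, 230.0], [324.0, 238.0]] (array([ 0.4577, -0.0164]), np.float64(0.1583), np.float64(0.0638), np.float64(98.6))
```

View pics/c8.png

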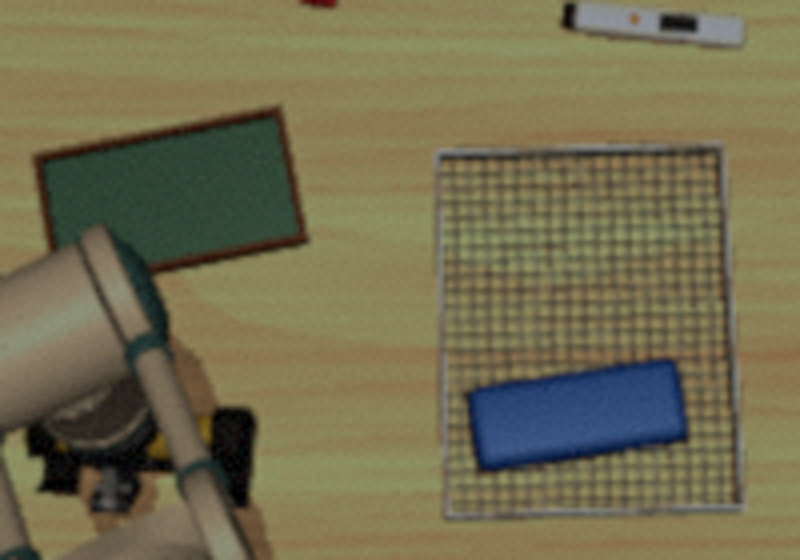

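The case's contour is clean: 158 x 64 mm, centre (0.458, -0.016), yaw 98.6°. The torch hangs over the rest, so I'll lower it.

```bash
python3 -m inch '[[0,0,0,0.12,-0.05,1,2.5],[0,0,0,0,0,2,2.5],[0,0,0,0,0,1.6,2.5],[0,0,0,0,0,1,2.5],[0,0,0,0,0,0.5,2.5],[0,0,0,0,0,0.3,2.5],[0,0,0,0,0,0,2.5],[0,0,0,0,0,0,2.5]]'
python3 -m inch '[[0,0,0,0,0,0.2,2.5],[0,0,0,0,0,0.1,2.5],[0,0,0,0,0,0,2.5],[0,0,0,0,0,0,2.5]]'
```

```text
time_s: 22.68
eef_pos: [0.4323, 0.287, 0.0246]
orientation: [[0.075, 0.997, 0.0], [0.997, -0.075, 0.001], [0.001, 0.0, -1.0]]
wrist_force: [-1.4, -0.3, -1.8]
width: 0.338
grip_force: 50.0
time_s: 23.18
eef_pos: [0.432, 0.2868, 0.0212]
orientation: [[0.075, 0.997, -0.001], [0.997, -0.075, 0.001], [0.001, -0.001, -1.0]]
wrist_force: [-0.4, 0.1, -1.3]
width: 0.341
grip_force: 50.0
```

```bash
python3 -m inch '[[0,0,0,0,0,0.1,2.5],[0,0,0,0,0,0.05,2.5],[0,0,0,0,0,0,2.5],[0,0,0,0,0,0,2.5]]'
python3 -m inch '[[0,0,0,0,0,0,3.4],[0,0,0,0,0,0,4.2],[0,0,0,0,0,0,4.2],[0,0,0,0,0,0,4.2]]'
python3 -m inch '[[0,0,0,0,0,-1,4.2],[0,0,0,0,0,-2.5,4.2],[0,0,0,0,0,-4,4.2],[0,0,0,0,0,-4,8.4],[0,0,0,0,0,-1,8.4],[0,0,0,0,0,0,8.4]]'
python3 -c "
from h import *
plan(.4577,-.0164,.12,8.6)"
```

```text
time_s: 23.68
eef_pos: [0.432, 0.2868, 0.0197]
orientation: [[0.075, 0.997, -0.001], [0.997, -0.075, 0.001], [0.001, -0.001, -1.0]]
wrist_force: [-0.0, -0.6, -1.6]
width: 0.343
grip_force: 50.0
time_s: 24.18
eef_pos: [0.432, 0.2868, 0.0198]
orientation: [[0.075, 0.997, -0.0], [0.997, -0.075, 0.001], [0.001, -0.0, -1.0]]
wrist_force: [-0.6, 0.4, -0.3]
width: 0.496
grip_force: 0.0
time_s: 24.92
eef_pos: [0.4321, 0.2868, 0.1454]
orientation: [[0.075, 0.997, 0.001], [0.997, -0.075, 0.001], [0.001, 0.001, -1.0]]
wrist_force: [-0.1, 0.8, -0.2]
width: 0.986
grip_force: 0.0
turn [ 0.001 -0.001 -0.225] then shift cm [-30.36  -2.01   2.54] | pos [0.4321 0.2868 0.1454] j1,j6 [26. 30.] grip 0.0 w 0.986 F [-0.1  0.8 -0.2] t 24.93
```

```bash
python3 -m inch '[[0,0,-0.1125,0,0,0,8.4],[0,0,-0.1125,0,0,0,8.4],[0,0,0,-5.06,-0.34,0.4,8.4],[0,0,0,-5.06,-0.34,0.4,8.4],[0,0,0,-5.06,-0.34,0.4,8.4],[0,0,0,-5.06,-0.34,0.4,8.4],[0,0,0,-5.06,-0.34,0.4,8.4],[0,0,0,-5.06,-0.34,0.4,8.4],[0,0,0,0,0,0,8.4],[0,0,0,0,0,0,8.4]]'
python3 - <<'E'
from h import *
plan(.4577,-.0164,.012,8.6)
shot("top","t9.png");shot("scene","s9.png")
im=np.load("top.npz")["c"];h=np.hstack([cv2.resize(im[190:260,210:290][:,:,::-1],(400,350),interpolation=2),cv2.resize(np.load("scene.npz")["c"][145:215,335:415][:,:,::-1],(400,350),interpolation=2)])
cv2.imwrite("pics/c9.png",h)
E
```

```text
time_s: 26.18
eef_pos: [0.456, -0.0161, 0.1194]
orientation: [[-0.148, 0.989, -0.004], [0.989, 0.148, 0.002], [0.002, -0.003, -1.0]]
wrist_force: [-0.7, 0.8, 0.4]
width: 0.988
grip_force: 0.0
turn [-0.003 -0.002 -0.001] then shift cm [-0.06  0.16 10.74] | pos [ 0.456  -0.0161  0.1194] j1,j6 [-11. -19.] grip 0.0 w 0.988 F [-0.7  0.8  0.4] t 26.18
```

```bash
python3 -m inch '[[-0.003,-0.002,0,0,0.12,2,8.4],[0,0,0,0,0,3,8.4],[0,0,0,0,0,2.5,8.4],[0,0,0,0,0,1.5,8.4],[0,0,0,0,0,1,8.4],[0,0,0,0,0,0.7,8.4],[0,0,0,0,0,0,8.4],[0,0,0,0,0,0,8.4]]'
python3 -m inch '[[0,0,0,0,0,0,7.2],[0,0,0,0,0,0,6.6],[0,0,0,0,0,0,6],[0,0,0,0,0,0,5.8],[0,0,0,0,0,0,5.8],[0,0,0,0,0,0,5.8],[0,0,0,0,0,0,5.8]]' 60
python3 -m inch '[[0,0,0,0,0,-0.5,5.8],[0,0,0,0,0,-2,5.8],[0,0,0,0,0,-3,5.8],[0,0,0,0,0,-3,5.8],[0,0,0,0,0,-0.5,5.8],[0,0,0,0,0,0,5.8]]'
python3 -c "
from h import *
plan(.6286,.2763,.1,11.8)"
```

```text
time_s: 27.28
eef_pos: [0.459, -0.0164, 0.014]
orientation: [[-0.149, 0.989, 0.004], [0.989, 0.149, -0.001], [-0.002, 0.004, -1.0]]
wrist_force: [-0.5, 0.6, -0.0]
width: 0.983
grip_force: 0.0
time_s: 28.15
eef_pos: [0.4579, -0.0165, 0.0142]
orientation: [[-0.149, 0.989, 0.002], [0.989, 0.149, -0.001], [-0.001, 0.002, -1.0]]
wrist_force: [-3.0, 0.3, 7.2]
width: 0.728
grip_force: 65.5
time_s: 28.9
eef_pos: [0.4581, -0.0163, 0.1032]
orientation: [[-0.149, 0.989, 0.003], [0.989, 0.149, -0.001], [-0.001, 0.003, -1.0]]
wrist_force: [-0.6, 0.4, -1.4]
width: 0.73
grip_force: 66.2
turn [ 0.002  0.001 -0.056] then shift cm [25.15 22.67  0.32] | pos [ 0.4581 -0.0163  0.1032] j1,j6 [-11. -19.] grip 66.2 w 0.73 F [-0.6  0.4 -1.4] t 28.9
```

```bash
python3 -m inch '[[0.002,0,-0.056,0,0,0,5.8],[0,0,0,2,1.8,0,5.8],[0,0,0,3.6,3.3,0,5.8],[0,0,0,3.6,3.3,0,5.8],[0,0,0,3.6,3.3,0,5.8],[0,0,0,3.6,3.3,0,5.8],[0,0,0,3.6,3.3,0,5.8],[0,0,0,3.2,2.7,0,5.8],[0,0,0,1.7,1.4,0,5.8],[0,0,0,0,0,0,5.8]]'
python3 -m inch '[[0,0,0,0,0,1,5.8],[0,0,0,0,0,0,5.8]]'
python3 -c "
from h import *
plan(.6286,.2763,.0165,11.8)"
```

```text
time_s: 30.15
eef_pos: [0.6262, 0.2743, 0.1005]
orientation: [[-0.206, 0.979, -0.002], [0.979, 0.206, -0.002], [-0.002, -0.003, -1.0]]
wrist_force: [0.1, 0.3, -2.0]
width: 0.732
grip_force: 66.1
time_s: 30.4
eef_pos: [0.625, 0.2716, 0.0914]
orientation: [[-0.203, 0.979, -0.003], [0.979, 0.203, -0.003], [-0.002, -0.004, -1.0]]
wrist_force: [0.3, 0.3, -1.3]
width: 0.73
grip_force: 66.1
turn [-0.004  0.002 -0.001] then shift cm [0.38 0.45 7.49] | pos [0.625  0.2716 0.0914] j1,j6 [18.  6.] grip 66.1 w 0.73 F [ 0.3  0.3 -1.3] t 30.4
```

```bash
python3 -m inch '[[-0.003,0.001,0,0.35,0.35,1,5.8],[0,0,0,0,0,2,5.8],[0,0,0,0,0,2,5.8],[0,0,0,0,0,1.2,5.8],[0,0,0,0,0,0.6,5.8],[0,0,0,0,0,0.3,5.8],[0,0,0,0,0,0,5.8],[0,0,0,0,0,0,5.8]]'
python3 -c "
from h import *
plan(.6286,.2763,.0165,11.8)"
```

```text
time_s: 31.4
eef_pos: [0.6301, 0.2775, 0.0229]
orientation: [[-0.204, 0.979, 0.005], [0.979, 0.204, 0.001], [-0.0, 0.005, -1.0]]
wrist_force: [-0.1, 0.8, -0.9]
width: 0.73
grip_force: 66.2
turn [ 0.005  0.    -0.   ] then shift cm [-0.09 -0.17  0.64] | pos [0.6301 0.2775 0.0229] j1,j6 [18.  6.] grip 66.2 w 0.73 F [-0.1  0.8 -0.9] t 31.4
```

```bash
python3 -m inch '[[0,0,0,0,0,0.3,5.8],[0,0,0,0,0,0.2,5.8],[0,0,0,0,0,0.1,5.8],[0,0,0,0,0,0,5.8],[0,0,0,0,0,0,5.8]]'
python3 -m inch '[[0,0,0,0,0,0.1,5.8],[0,0,0,0,0,0,5.8]]'
python3 -m inch '[[0,0,0,0,0,0,6.6],[0,0,0,0,0,0,7.6],[0,0,0,0,0,0,7.6],[0,0,0,0,0,0,7.6]]'
python3 -m inch '[[0,0,0,0,0,-1,7.6],[0,0,0,0,0,-3,7.6],[0,0,0,0,0,-5,7.6],[0,0,0,0,0,-6,7.6],[0,0,0,0,0,-6,7.6],[0,0,0,0,0,-3,7.6]]'
python3 -c "
from h import *
plan(.35,.45,.25,11.8)"
```

```text
time_s: 32.02
eef_pos: [0.6295, 0.2773, 0.0164]
orientation: [[-0.204, 0.979, 0.003], [0.979, 0.204, 0.0], [-0.0, 0.003, -1.0]]
wrist_force: [-0.6, -0.6, 0.0]
width: 0.731
grip_force: 66.2
time_s: 32.28
eef_pos: [0.6295, 0.2773, 0.0163]
orientation: [[-0.204, 0.979, 0.004], [0.979, 0.204, 0.0], [-0.0, 0.004, -1.0]]
wrist_force: [-1.2, -1.0, 4.2]
width: 0.732
grip_force: 66.8
time_s: 32.78
eef_pos: [0.6297, 0.2773, 0.0151]
orientation: [[-0.204, 0.979, 0.003], [0.979, 0.204, 0.0], [-0.0, 0.003, -1.0]]
wrist_force: [0.2, 0.7, -0.1]
width: 0.891
grip_force: 0.0
time_s: 33.52
eef_pos: [0.63, 0.2777, 0.2609]
orientation: [[-0.204, 0.979, 0.011], [0.979, 0.204, 0.003], [0.0, 0.011, -1.0]]
wrist_force: [0.4, 0.2, -0.8]
width: 0.886
grip_force: 0.0
turn [ 0.011 -0.    -0.   ] then shift cm [ 22.6  -23.88   1.09] | pos [0.63   0.2777 0.2609] j1,j6 [18.  6.] grip 0.0 w 0.886 F [ 0.4  0.2 -0.8] t 33.52
```

```bash
python3 -m inch '[[0,0,0,-4.2,-5.2,-0.5,7.6],[0,0,0,-4.2,-5.2,0,7.6],[0,0,0,-4.2,-5.2,0,7.6],[0,0,0,-4.2,-5.2,0,7.6],[0,0,0,-4.2,-5.2,0,7.6],[0,0,0,0,0,0,7.6],[0,0,0,0,0,0,7.6]]'
python3 - <<'E'
from h import *
shot("top","t10.png");shot("scene","s10.png")
im=np.load("top.npz")["c"].astype(int);r,g,b=im[...,0],im[...,1],im[...,2]
m=((b>r+12)&(b>g)).astype(np.uint8);k=np.zeros_like(m);k[140:200,210:300]=m[140:200,210:300]
k=cv2.morphologyEx(k,cv2.MORPH_CLOSE,np.ones((3,3),np.uint8));c=max(cv2.findContours(k,0,2)[0],key=cv2.contourArea)
q=cv2.boxPoints(cv2.minAreaRect(c));P=np.array([w("top",*p,.035)[:2] for p in q]);print(quad(P))
i=im[:,:,::-1].astype(np.uint8)
f=lambda a,x0,y0,x1,y1:cv2.resize(a[y0:y1,x0:x1],(400,300),interpolation=2)
s=np.load("scene.npz")["c"][:,:,::-1]
cv2.imwrite("pics/c10.png",np.vstack([np.hstack([f(i,207,142,303,214),f(i,390,140,486,212)]),np.hstack([f(i,207,196,287,256),f(s,340,155,420,215)])]))
E
```

```text
time_s: 34.4
eef_pos: [0.4318, 0.0356, 0.2602]
orientation: [[-0.203, 0.979, 0.006], [0.979, 0.203, 0.001], [-0.001, 0.006, -1.0]]
wrist_force: [0.2, 1.1, -0.8]
width: 0.889
grip_force: 0.0
(array([0.631, 0.278]), np.float64(0.161), np.float64(0.0698), np.float64(101.5))
```

View pics/c10.png

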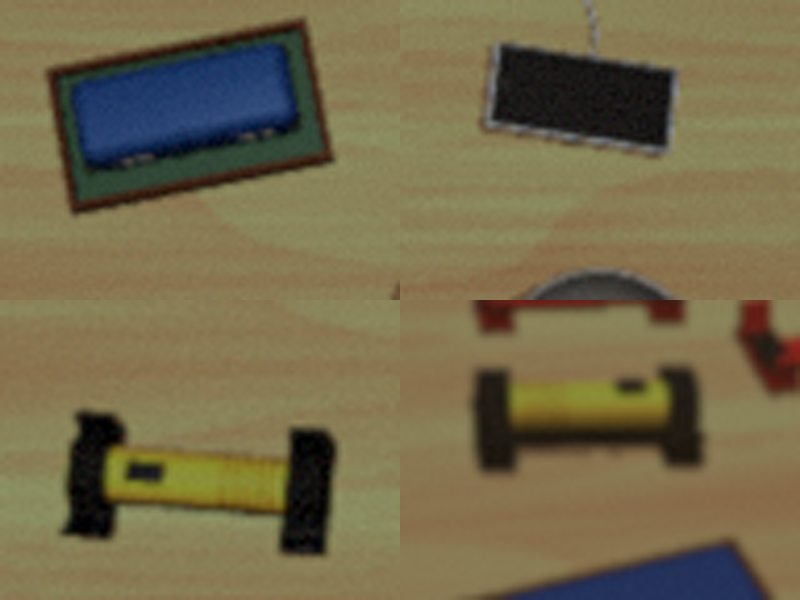

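Run:
```python
from h import *
print("torch c",w("top",207+196.5/5-.5,196+179/5-.5,.044), "phone c",cw("top",(390,140),400/96,[(95,44),(278,70),(267,153),(87,125)],.021).mean(0))
print(arm.sense()["time_s"],arm.sense()["wrist_force"])
print(arm.job_done())
```

```text
torch c [0.43328526 0.28704614 0.044     ] phone c [ 0.64433893 -0.27881674]
34.5 [0.02532746 0.0848231  0.34777462]
the job is handed in; nothing more can be done
None
```

The job is handed in at 34.5 s with no judge's verdict returned: my last pictures and force readings put the phone, case and torch within tolerance, and the key ring was in the bowl when last seen (picture after release).

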